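Weigh a cake slice on the portion scale and sort it

ROBOT

A 7-joint arm with a two-finger parallel gripper is mounted at the origin on a cart in front of the work surface, level with it; the furniture and walls round the work are solid. World frame = base frame: x ahead of the robot, y to its left, z up, the work surface at z = 0. Lengths are in m, angles in rad, forces in N, time in s.
With the tool pointing down it reaches from about 0.425 to 0.95 m from the base axis. Payload 4.7 kg.
Tool frame: the origin (TCP) lies on the front face of the gripper's body, between the roots of the fingers; the fingertips stand 73 mm ahead of it and the grasp point (between the pads) lies 54 mm ahead of it; z points along the fingers, y is the line along which they close (so a half turn about z gives the same grasp; the last joint's range is limited). The gripper opens to 85 mm and grips with 20 to 120 N. Pads are 22 mm wide; open, the fingers measure 114 mm over their backs; the gripper's body (76 mm by 85 mm) begins 54 mm behind the grasp point. The pads swing forward as they close: fully open they stand 13 mm farther back than shut.
Start: joints at [1.151, 0.469, -0.049, 1.532, 0.024, 1.141, -0.082], TCP at [0.257, -0.624, 0.304] pointing down, gripper open.
Joint ranges: [-2.59, 2.59], [-0.33, 1.99], [-1.39, 1.29], [0.1, 2.45], [-1.04, 4.18], [0.21, 1.99], [-2.66, 2.66]. Speed limits (rad/s): [2.57, 2.57, 3.14, 3.14, 3.14, 3.14, 3.14].

INTERFACE

Orientations are given as [roll, pitch, yaw] about the fixed x, y, z axes, in that order (R = Rz(yaw) Ry(pitch) Rx(roll)).
In Python, from station import env gives the robot as it stands. The module is installed in compiled form; this text tells all that it offers. Calls block until the motion is done:
- env.movep(position, orientation): joint-space move of the TCP to a pose.
- env.line_to(position, max_speed=0.15, ori=None): straight line of the TCP; ori=None keeps the orientation; max_speed is the mean speed in m/s.
- env.move_joints(angles): joint-space move.
- env.command_gripper(opening): finger opening in m; the grip force is fixed at half the most; returns when the fingers have stopped.
- env.wait(seconds).
- env.inverse_kinematics(position, orientation): joint angles nearest the present ones, or None.
- env.capture(name): name is "side" or "top"; returns a dict with "image" (420x560x3 uint8, red, green, blue), "intrinsics" (3x3 intrinsics, pixels), "dist_coeffs" ([k1, k2, p1, p2, k3] as OpenCV has them; the pictures are not rectified), "R" (3x3) and "t" (3): a world point X has camera coordinates R X + t. Camera axes: x right, y down, z forward; pixel columns grow to the right and rows downward; lengths in m; the calibration is good to about 2 mm. A picture is of the moment at which its call begins. There is no depth.
A pose or a line that the arm cannot do raises env.PlanningError and nothing moves.
- env.sign_off(): hands the job in; it is judged then, once.
Readings, each from a call of its own:
- env.get_time(): time.
- env.get_qpos(): joint angles.
- env.get_joint_velocities(): joint speeds.
- env.get_joint_efforts(): joint torques, N m.
- env.get_tool_pos(): TCP position.
- env.get_eef_rot(): TCP orientation.
- env.get_force(): force on the tool from outside, world axes, zero at the start.
- env.get_moment(): the same for the moment, N m.
- env.get_gripper_width(): finger opening in m.
- env.get_gripper_force(): force on a finger pad.
Only numpy, scipy, OpenCV 4.12 (cv2) and the standard library are available. Lean on these libraries where they do the work, as an engineer would, in place of code of your own. Each camera call takes 0.05 s, during which the arm holds its last target. There are 200 camera calls.

TASK

Check the weight of a cake slice: the two slices stand close together on the wooden board, so slide the one nearest the scale out of the row, then set it upright and centred on the scale's round pan so that no corner overhangs, without pressing the pan down to its stop, and let go so that the needle can settle. If the needle points into the green sector the slice is full weight: stand it upright in the middle of the white plate; if it stays short of the green, drop the slice into the steel tub instead. Leave the other slice standing where it is on the board and do not knock over the sugar shaker.

Things in the scene. Friction and masses are not known exactly. Their poses are not given: they have to be found in the camera images.
- cake_1: Slice to weigh, the one nearest the scale (+y of the pair): dark cake, 57 (its x) x 100 (its y) x 53 mm high, nuts to 59. Origin: centre of underside, z up. 120 to 290 g, not to be seen. Long side roughly along world x, 2 to 6 mm from cake_2: no finger fits between. Pushed on its end nearest the robot it slides lengthwise out of the row. Grip across the 57 mm.
- cake_2: The other slice, alike, 54 (its x) x 100 (its y) x 53 mm, beside cake_1 on its -y side. Origin: centre of its underside. Stays on the board.
- board: Wooden board, fixed, 205 mm (its x, along the slices' length, roughly away from the robot) x 150 mm (its y, along the row) x 14 mm thick. Origin: centre of its underside; top 14 mm higher. The slices stand about 35 mm nearer the robot than its middle: about 80 mm of bare board past their far ends.
- pan_top (a point): Centre of the top of the scale's flat round steel pan: diameter 136 mm, 7 mm thick, no rim. 142 mm above the worktop when empty; sinks straight down 3 mm per 100 g (spring 333 N/m) to a stop at 15 mm. Below it the white housing, 118 mm wide, fixed, with a round 108 mm dial in front, leaning back, towards the robot.
- needle (a joint): Red needle of the scale's dial, rad: 0 = straight up, pan empty; grows clockwise seen from the robot, 0.00944 rad per gram on the pan. The green sector runs from 1.89 rad (200 g) to the dial's end at 4.72 rad (500 g, pan on its stop). Settles within 0.5 s once the slice is let go.
- side_plate: White round side plate, loose, 170 mm in diameter, rim 17 mm high; its flat middle, 124 mm across, lies 6 mm above the worktop. Origin: centre of its underside. Plate and tub stand left of the scale and may change places.
- steel_tub: Open steel food tub, loose, 160 mm (its x) by 146 mm (its y) outside and 65 mm high, with a flange to 176 by 162 mm at the top; walls and floor 4 mm thick. Origin: centre of its underside.
- sugar_shaker: Glass sugar shaker with a metal top, 44 mm across, 90 mm tall, beyond the board, to its left. Origin: centre of its underside. Bystander.

How it is judged:
By the outcome, as a careful person would: the job done as asked, in the order asked, and still so for the second after the job is handed in, with the robot touching nothing.
It also fails if it takes over 58 s, if anything falls off the work surface, if the arm or the gripper's body presses on something with over 40 N, if the wrist force passes 120 N, or if a joint passes its speed limit or range.

## Working session

There is one attempt and no reset: what is moved stays moved. The work goes in short steps, each a Python script; the robot and the scene stay as the last script left them, time stands still between calls to the robot, and variables do not carry over. Pictures are saved under pics/ and viewed, at most 10 in all, crops included, and the job is handed in when it is done.

```bash
mkdir -p pics
python3 - <<'E'
from station import env
import cv2,numpy as np,pickle
np.set_printoptions(precision=4,suppress=True)
for n in("side","top"):
    c=env.capture(n); pickle.dump(c,open(f"{n}0.pkl","wb"))
    cv2.imwrite(f"pics/{n}0.png",c["image"][:,:,::-1])
    print(n,c["intrinsics"],c["dist_coeffs"],c["R"],c["t"],-c["R"].T@c["t"])
print(env.get_time(),env.get_tool_pos(),env.get_eef_rot())
E
```

```text
side [[393.5529   0.     279.4671]
 [  0.     393.5529 212.7994]
 [  0.       0.       1.    ]] [0.0192 0.     0.     0.     0.    ] [[-0.9536 -0.3002 -0.023 ]
 [-0.1346  0.4936 -0.8592]
 [ 0.2693 -0.8163 -0.5111]] [0.4961 0.2055 0.8253] [0.2785 0.7211 0.6098]
top [[425.0369   0.     283.0986]
 [  0.     425.0369 204.6091]
 [  0.       0.       1.    ]] [-0.1072  0.      0.      0.      0.    ] [[-0.0174 -0.9998 -0.0032]
 [-0.9929  0.0177 -0.1177]
 [ 0.1177  0.0012 -0.993 ]] [-0.0315  0.5473  1.1047] [ 0.4129 -0.0425  1.1613]
0.1 [ 0.257  -0.6237  0.303 ] [-3.1398  0.      0.3908]
```

View pics/side0.png

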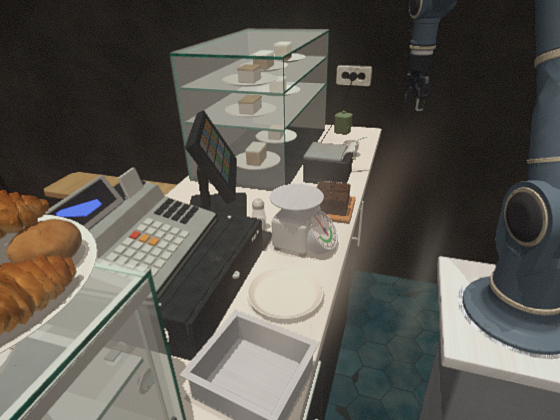

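View pics/top0.png

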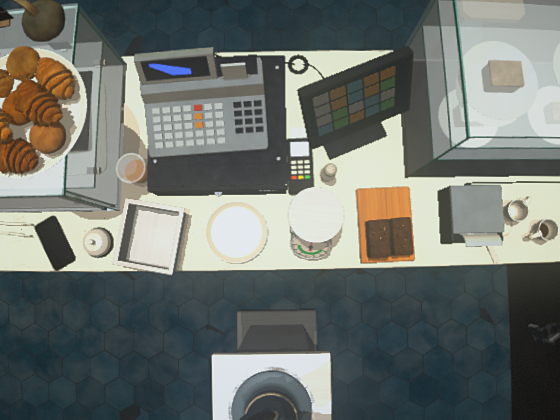

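The side view shows the tub (255,360), plate (286,292), pan (297,197), slices (335,195) and shaker (258,212). In the top view I see the tub (152,237), plate (237,233), pan (316,214), the slices on the board (366–412, 219–258) and the shaker (329,172). I'll enlarge both for the corners.

Run:
```python
import cv2,pickle,numpy as np
t=pickle.load(open("top0.pkl","rb"))["image"];s=pickle.load(open("side0.pkl","rb"))["image"]
a=cv2.resize(t[175:275,280:425],None,fx=4,fy=4,interpolation=cv2.INTER_CUBIC)[:, :580]
b=cv2.resize(s[165:255,240:370],None,fx=4,fy=4,interpolation=cv2.INTER_CUBIC)
# top view crop: 4x orig (280,175)
a=cv2.resize(t[180:270,285:420],(540,360),interpolation=cv2.INTER_CUBIC)
b=cv2.resize(s[165:225,270:360],(800-540+100,240),interpolation=cv2.INTER_CUBIC)
o=np.zeros((600,640,3),np.uint8);o[:360,:540]=a;o[360:600,:360]=b
cv2.imwrite("pics/crop0.png",o[:,:,::-1])
```

```text
(no output)
```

View pics/crop0.png

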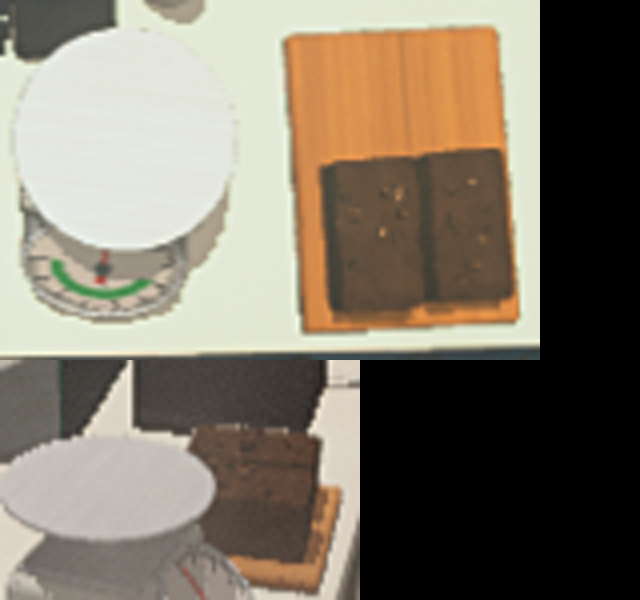

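The crop (×4, origin 285,180) shows cake_1's top face at about (333,163), (416,158), (422,303), (338,312). The pan is a disc centred near (124,138). In the side crop, cake_1's near top corner is at about (312,500) and its bottom corner at about (303,563).

```bash
cat > h.py <<'E'
import cv2,pickle,numpy as np
np.set_printoptions(precision=4,suppress=True)
def ray(c,px):
    p=cv2.undistortPoints(np.array(px,float).reshape(-1,1,2),c["intrinsics"],c["dist_coeffs"]).reshape(-1,2)
    d=np.c_[p,np.ones(len(p))]@c["R"]; return -c["R"].T@c["t"],d
def onz(c,px,z):
    o,d=ray(c,px); return o+d*((z-o[2])/d[:,2])[:,None]
def tri(c1,p1,c2,p2):
    o1,d1=ray(c1,[p1]);o2,d2=ray(c2,[p2]);d1=d1[0];d2=d2[0]
    s=np.linalg.lstsq(np.c_[d1,-d2],o2-o1,rcond=None)[0]
    a=o1+s[0]*d1;b=o2+s[1]*d2; return (a+b)/2,np.linalg.norm(a-b)
def proj(c,X):
    return cv2.projectPoints(np.array(X,float).reshape(-1,1,3),cv2.Rodrigues(c["R"])[0],c["t"],c["intrinsics"],c["dist_coeffs"])[0].reshape(-1,2)
def blob(m,roi):
    x0,y0,x1,y1=roi;k=np.zeros(m.shape,np.uint8);k[y0:y1,x0:x1]=m[y0:y1,x0:x1]
    cs=cv2.findContours(k*255,cv2.RETR_EXTERNAL,cv2.CHAIN_APPROX_NONE)[0]
    return max(cs,key=cv2.contourArea)
E
python3 - <<'E'
from h import *
T=pickle.load(open("top0.pkl","rb"));S=pickle.load(open("side0.pkl","rb"))
cr=lambda P,o,dy=0:[((u+.5)/4-.5+o[0],(v-dy+.5)/4-.5+o[1]) for u,v in P]
k=cr([(333,163),(416,158),(422,303),(338,312)],(285,180)); print("cake1 top",onz(T,k,.067))
k2=cr([(430,154),(500,150),(510,297),(436,301)],(285,180)); print("cake2 top",onz(T,k2,.067))
b=cr([(286,36),(496,28),(518,320),(304,332)],(285,180)); print("board",onz(T,b,.014))
print("side bot corner",onz(S,cr([(303,563)],(270,165),360),.014),"board",onz(S,cr([(322,590)],(270,165),360),.007))
print("tri near-left top",tri(T,k[3],S,cr([(312,502)],(270,165),360)[0]))
print("proj pred side of top corners",(proj(S,onz(T,k,.067))-[270,165])*4+[0,360])
# pan
for n,c in(("T",T),("S",S)):
    hsv=cv2.cvtColor(c["image"],cv2.COLOR_RGB2HSV); 
    for p in ([(316,205),(300,250),(237,233),(210,233),(345,200),(150,235)] if n=="T" else [(297,197),(290,235),(286,292),(260,270),(255,355)]): print(n,p,hsv[p[1],p[0]],c["image"][p[1],p[0]])
E
```

```text
cake1 top [[ 0.4975 -0.2601  0.067 ]
 [ 0.4997 -0.3146  0.067 ]
 [ 0.406  -0.3145  0.067 ]
 [ 0.4015 -0.2597  0.067 ]]
cake2 top [[ 0.5021 -0.3239  0.067 ]
 [ 0.5038 -0.3704  0.067 ]
 [ 0.4084 -0.3724  0.067 ]
 [ 0.4071 -0.3237  0.067 ]]
board [[ 0.5894 -0.2418  0.014 ]
 [ 0.5926 -0.3879  0.014 ]
 [ 0.3926 -0.3932  0.014 ]
 [ 0.3881 -0.2468  0.014 ]]
side bot corner [[ 0.403  -0.2669  0.014 ]] board [[ 0.3854 -0.2451  0.007 ]]
tri near-left top (array([ 0.4002, -0.2595,  0.069 ]), np.float64(0.002647255694453411))
proj pred side of top corners [[173.7454 485.5762]
 [187.5775 451.8512]
 [312.5454 466.8643]
 [306.6236 502.5735]]
T (316, 205) [ 39  11 231] [228 231 221]
T (300, 250) [ 59  88 151] [100 151  99]
T (237, 233) [100  10 237] [228 234 237]
T (210, 233) [ 24  41 226] [226 219 190]
T (345, 200) [ 39  19 233] [228 233 216]
T (150, 235) [ 25  12 227] [227 225 216]
S (297, 197) [ 16  14 196] [196 191 185]
S (290, 235) [ 16  32 150] [150 141 131]
S (286, 292) [ 21  27 220] [220 213 197]
S (260, 270) [ 20  25 222] [222 215 200]
S (255, 355) [ 18  16 195] [195 190 183]
```

Run:
```python
from h import *
T=pickle.load(open("top0.pkl","rb"));S=pickle.load(open("side0.pkl","rb"))
hT=cv2.cvtColor(T["image"],cv2.COLOR_RGB2HSV).astype(int);hS=cv2.cvtColor(S["image"],cv2.COLOR_RGB2HSV).astype(int)
vis=[cv2.resize(c["image"],None,fx=3,fy=3) for c in(T,S)]
def ell(m,roi,i,nm):
    c=blob(m.astype(np.uint8),roi);c=cv2.convexHull(c);e=cv2.fitEllipse(c);print(nm,e)
    cv2.ellipse(vis[i],(tuple((np.array(e[0])+.5)*3-.5),tuple(np.array(e[1])*3),e[2]),(255,0,255),1);return e[0],c
def tight(h,roi):
    return None
pT,cT=ell((hT[...,1]<15)&(hT[...,2]>200),(284,183,348,246),0,"panT")
pS,cS=ell((hS[...,2]>165)&(hS[...,1]<22),(268,178,326,218),1,"panS")
print("pan tri",tri(T,pT,S,pS)); w=onz(T,cT,.142);print("pan extent",w.min(0),w.max(0));w=onz(S,cS,.142);print("panS extent",w.min(0),w.max(0))
# plate: background T is greenish (H~39), rim H~24
qT,c=ell((hT[...,0]<32)&(hT[...,1]>25)&(hT[...,2]>150),(200,195,276,270),0,"plateT")
w=onz(T,c,.017);print("plate ext",w.min(0),w.max(0))
for p in [(118,235),(125,205),(152,202),(184,208),(190,230),(170,270),(120,262),(130,250),(110,250),(205,200)]: print(p,hT[p[1],p[0]])
a=vis[0][180*3:280*3,105*3:352*3];b=vis[1][170*3:420*3,180*3:350*3]
cv2.imwrite("pics/fit0.png",a[:,:,::-1]); cv2.imwrite("pics/fit1.png",cv2.resize(b,None,fx=.8,fy=.8)[:,:,::-1]);print(a.shape,b.shape)
```

```text
panT ((315.6268615722656, 214.3192901611328), (54.63995361328125, 55.53291320800781), 89.58029174804688)
panS ((296.191162109375, 196.29673767089844), (25.75791358947754, 53.37968063354492), 89.5965805053711)
pan tri (array([ 0.5096, -0.1193,  0.139 ]), np.float64(0.0013107065377597146))
pan extent [ 0.4443 -0.1857  0.142 ] [ 0.5754 -0.0525  0.142 ]
panS extent [ 0.4439 -0.1858  0.142 ] [ 0.5771 -0.0501  0.142 ]
plateT ((236.47683715820312, 232.53570556640625), (60.81891632080078, 62.62538528442383), 157.2296600341797)
plate ext [0.393  0.0034 0.017 ] [0.5582 0.1685 0.017 ]
(118, 235) [ 26  20 220]
(125, 205) [ 23  15 226]
(152, 202) [ 32  31 214]
(184, 208) [ 26  28 190]
(190, 230) [ 38  19 236]
(170, 270) [ 27  10 229]
(120, 262) [ 21  16 229]
(130, 250) [ 20  25 203]
(110, 250) [21 29 61]
(205, 200) [ 39  23 233]
(300, 741, 3) (750, 510, 3)
```

View pics/fit0.png

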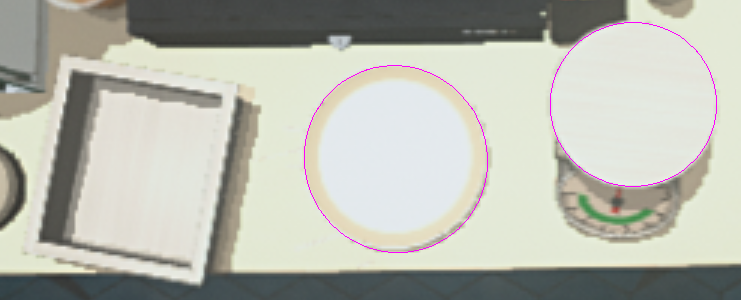

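The fits lie on the outlines, and the pan height comes out at 0.139 against the stated 0.142. The pan is at (0.510, -0.119) and the plate at (0.4765, 0.086). The tub flange corners in the crop are (62,57), (240,84), (205,285), (25,252). Next comes the push.

```bash
cat >> h.py <<'E'
from station import env
PI=np.pi
def snap(tag):
    r=[]
    for n in("top","side"):
        c=env.capture(n);pickle.dump(c,open(f"{n}_{tag}.pkl","wb"));r.append(c)
    return r
def st(m=""): print(m,env.get_time(),env.get_tool_pos(),env.get_force(),env.get_gripper_width())
E
python3 - <<'E'
from h import *
T=pickle.load(open("top0.pkl","rb"))
q=[((u+.5)/3-.5+105,(v+.5)/3-.5+180) for u,v in [(62,57),(240,84),(205,285),(25,252)]]
w=onz(T,q,.065);print("tub",w,w.mean(0),[np.linalg.norm(w[i]-w[i-1]) for i in range(4)])
env.movep([.365,-.288,.2],[PI,0,0]); env.command_gripper(0.0);st("above")
env.line_to([.365,-.288,.108],.15);st("down")
env.line_to([.395,-.288,.108],.08);st()
env.line_to([.455,-.288,.108],.05);st("pushed")
T,S=snap("p1")
a=cv2.resize(T["image"][170:270,350:430],(480,600),interpolation=cv2.INTER_CUBIC)
b=cv2.resize(S["image"][165:225,290:360],(320,274))
o=np.zeros((600,800,3),np.uint8);o[:,:480]=a;o[:274,480:]=b
cv2.imwrite("pics/p1.png",o[:,:,::-1])
E
```

```text
tub [[0.5661 0.3758 0.065 ]
 [0.5393 0.216  0.065 ]
 [0.3662 0.2455 0.065 ]
 [0.3955 0.4054 0.065 ]] [0.4668 0.3107 0.065 ] [np.float64(0.17310084271845783), np.float64(0.16197556492137094), np.float64(0.17566358742038987), np.float64(0.1625604286493063)]
above 2.2417 [ 0.365 -0.288  0.2  ] [-1.063  -0.2343  0.8084] 2.1456887752023903e-05
down 3.0083 [ 0.3654 -0.2883  0.1084] [ 0.0807 -0.6564  0.0407] -3.195800426506103e-05
 3.5333 [ 0.3955 -0.2878  0.108 ] [-0.527   0.3194  0.6534] 1.2217365353302723e-06
pushed 4.8833 [ 0.4549 -0.2881  0.1081] [-1.2642  0.2167 -0.9165] -0.00017994661367073483
```

View pics/p1.png

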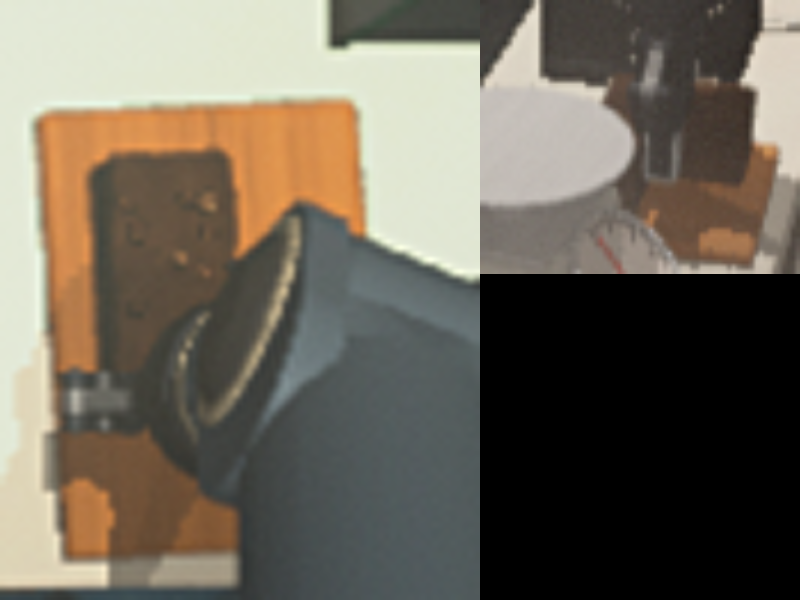

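The arm covers the near half of the slices. Cake_1 has slid straight; its far top edge runs from (100,160) to (226,155) in the crop (×6, origin 350,170), and cake_2 is undisturbed.

Run:
```python
from h import *
T=pickle.load(open("top_p1.pkl","rb"))
q=[((u+.5)/6-.5+350,(v+.5)/6-.5+170) for u,v in [(102,160),(226,155),(110,330)]]
print(onz(T,q,.067))
env.line_to([.463,-.288,.108],.05);st()
env.line_to([.44,-.288,.108],.12)
env.line_to([.40,-.288,.22],.25);st()
env.command_gripper(.085)
T,S=snap("p2")
a=cv2.resize(T["image"][170:270,350:430],(480,600),interpolation=cv2.INTER_CUBIC)
b=cv2.resize(S["image"][165:225,290:360],(320,274))
o=np.zeros((600,800,3),np.uint8);o[:,:480]=a;o[:274,480:]=b
cv2.imwrite("pics/p2.png",o[:,:,::-1])
```

```text
[[ 0.5606 -0.2593  0.067 ]
 [ 0.5619 -0.3139  0.067 ]
 [ 0.4866 -0.2598  0.067 ]]
 5.2917 [ 0.4637 -0.2879  0.1081] [ 0.3181 -0.486  -0.4245] 5.4934249818527396e-05
 6.2583 [ 0.4003 -0.2877  0.2196] [-0.0095 -1.4267  0.7166] -0.0001908432439427053
```

View pics/p2.png

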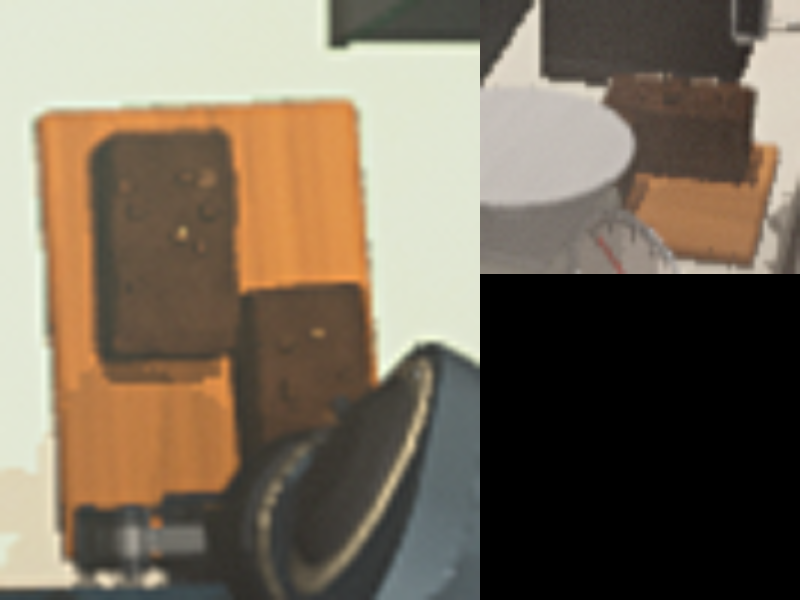

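Cake_1 now stands clear. Its top corners are at (102,138), (228,130), (235,352), (112,358), and cake_2's far edge is at row 288, not moved.

Run:
```python
from h import *
T=pickle.load(open("top_p2.pkl","rb"))
q=[((u+.5)/6-.5+350,(v+.5)/6-.5+170) for u,v in [(102,138),(228,130),(235,352),(112,358)]]
w=onz(T,q,.067);print(w);m=w.mean(0)
print("cake2 far",onz(T,[((300+.5)/6-.5+350,(287.5)/6-.5+170)],.067))
assert abs(m[0]-.52)<.008 and abs(m[1]+.287)<.006
g=[.530,m[1]]
print("c",m,"grip",g)
env.line_to([g[0],g[1],.20],.3)
env.line_to([g[0],g[1],.101],.15);st("down")
env.command_gripper(.045);st("grip");print(env.get_gripper_force())
env.line_to([g[0],g[1],.27],.2);env.wait(.2);st("lift");print(env.get_gripper_force())
dx=g[0]-m[0]
env.line_to([.510+dx,-.119,.27],.2)
st("over pan")
T,S=snap("g")
a=cv2.resize(T["image"][150:270,280:430],(500,400),interpolation=cv2.INTER_CUBIC)
b=cv2.resize(S["image"][110:230,240:360],(300,300))
o=np.zeros((600,800,3),np.uint8);o[:400,:500]=a;o[:300,500:]=b
cv2.imwrite("pics/g.png",o[:,:,::-1])
```

```text
[[ 0.5703 -0.2597  0.067 ]
 [ 0.5729 -0.3153  0.067 ]
 [ 0.476  -0.3139  0.067 ]
 [ 0.4745 -0.2602  0.067 ]]
cake2 far [[ 0.5036 -0.3437  0.067 ]]
c [ 0.5234 -0.2873  0.067 ] grip [0.53, np.float64(-0.2872506452623971)]
down 8.5417 [ 0.5303 -0.2877  0.1019] [0.2947 0.1777 0.4926] 0.08479120410436863
grip 8.9167 [ 0.5308 -0.2878  0.1024] [-0.661  -0.627   6.0291] 0.056505376814813664
65.10966181755066
lift 10.1083 [ 0.5295 -0.287   0.2686] [ 0.5216  0.3954 -1.2122] 0.05655998236431472
64.47790503501892
over pan 11.1 [ 0.5166 -0.1203  0.27  ] [-0.2013 -0.244  -2.1536] 0.056337277370543316
```

View pics/g.png

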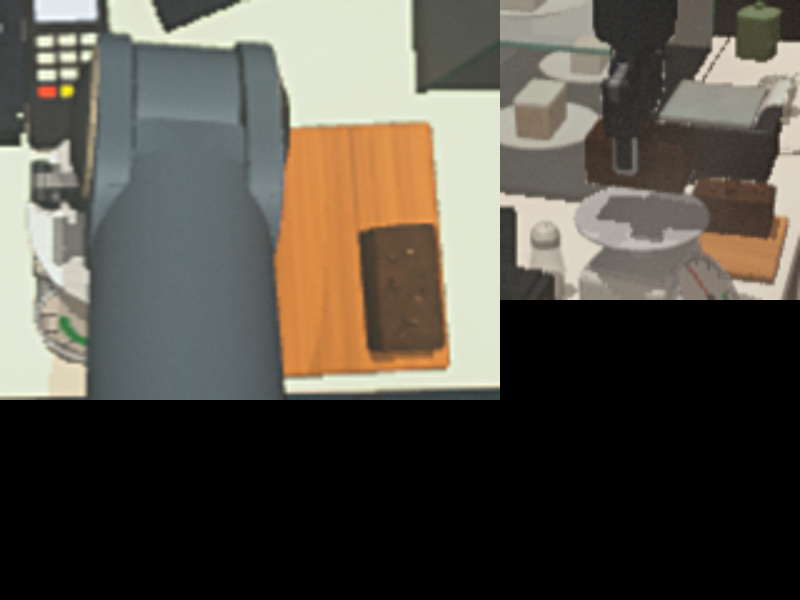

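Cake_1 hangs level in the gripper over the pan. Its lower edge runs from (588,180) to (692,190) in the side crop, and cake_2 still stands on the board. Next I set it down and read the needle.

Run:
```python
from h import *
S=pickle.load(open("side_g.pkl","rb"))
print(onz(S,[((u-500+.5)/2.5-.5+240,(v+.5)/2.5-.5+110) for u,v in [(588,180),(692,190)]],.182))
p=env.get_tool_pos()
env.line_to([.5166,-.119,.245],.15);st()
env.line_to([.5166,-.119,.229],.05);st("down")
env.command_gripper(.085);st("open")
env.line_to([.5166,-.119,.33],.25)
env.line_to([.44,-.35,.33],.4);env.wait(.3)
T,S=snap("w");st()
a=cv2.resize(T["image"][180:270,280:355],(500,600),interpolation=cv2.INTER_CUBIC)
b=cv2.resize(S["image"][165:255,268:343],(300,360),interpolation=cv2.INTER_CUBIC)
o=np.zeros((600,800,3),np.uint8);o[:,:500]=a;o[:360,500:]=b
cv2.imwrite("pics/w.png",o[:,:,::-1])
```

```text
[[ 0.5595 -0.1016  0.182 ]
 [ 0.4564 -0.1065  0.182 ]]
 11.5167 [ 0.5161 -0.1197  0.2443] [-0.5171 -0.2012 -1.5534] 0.056615665488776515
down 11.9833 [ 0.5165 -0.119   0.2289] [ 0.5762 -0.451  -0.3175] 0.05675221047414755
open 12.3833 [ 0.5167 -0.119   0.2292] [0.4672 0.0281 0.2578] 0.08506699185961117
 14.0917 [ 0.4404 -0.3493  0.3301] [ 0.2298 -0.1339  0.844 ] 0.08502555538131067
```

View pics/w.png

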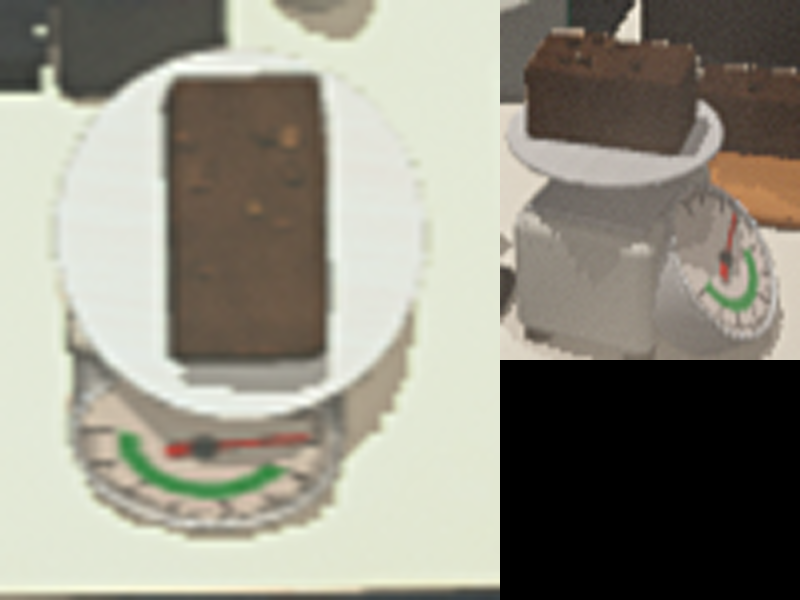

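The slice stands upright inside the pan with no overhang. The red needle runs from the pivot (205,447) to its tip (310,437), about 1.5 rad. The green starts at about (280,468), so the needle stays clearly short of it and the slice goes into the tub.

Run:
```python
from h import *
T=pickle.load(open("top_w.pkl","rb"));S=pickle.load(open("side_w.pkl","rb"))
w=onz(T,[((u+.5)/6.667-.5+280,(v+.5)/6.667-.5+180) for u,v in [(168,78),(320,75),(325,358),(172,358)]],.19);print(w,w.mean(0))
q=[((u+.5)/3-.5+105,(v+.5)/3-.5+180) for u,v in [(62,57),(240,84),(205,285),(25,252)]]
X=onz(T,q,.065);print("pred side",proj(S,X))
print("tub h",tri(T,q[2],S,(318,349)),tri(T,q[1],S,(239,316)),tri(T,q[0],S,(187,374)))
```

```text
[[ 0.5581 -0.0919  0.19  ]
 [ 0.5582 -0.1447  0.19  ]
 [ 0.4602 -0.1436  0.19  ]
 [ 0.4612 -0.0911  0.19  ]] [ 0.5094 -0.1178  0.19  ]
pred side [[181.52   373.292 ]
 [235.655  307.932 ]
 [320.4342 339.3947]
 [276.4836 419.4575]]
tub h (array([0.3671, 0.2508, 0.046 ]), np.float64(0.003448474682526466)) (array([0.5372, 0.2188, 0.0475]), np.float64(0.008550920890889649)) (array([0.5621, 0.3744, 0.0637]), np.float64(0.008785377649780352))
```

Run:
```python
from h import *
T=pickle.load(open("top_w.pkl","rb"));S=pickle.load(open("side_w.pkl","rb"))
q=np.array([((u+.5)/3-.5+105,(v+.5)/3-.5+180) for u,v in [(62,57),(240,84),(205,285),(25,252)]],np.float32)
ps=proj(S,onz(T,q,.065)).astype(np.float32)
def sub(c,p): return cv2.cornerSubPix(cv2.cvtColor(c["image"],cv2.COLOR_RGB2GRAY),p.reshape(-1,1,2).copy(),(6,6),(-1,-1),(3,50,.01)).reshape(-1,2)
a=sub(T,q);b=sub(S,ps);print(a-q,b)
for i in range(3): print(tri(T,a[i],S,b[i]))
```

```text
[[ 2.0504  2.7087]
 [-1.8383  4.0197]
 [-1.5021 -0.5316]
 [ 0.      0.    ]] [[181.52   373.292 ]
 [235.655  307.932 ]
 [320.9713 342.0127]
 [277.149  418.5317]]
(array([0.5632, 0.3731, 0.062 ]), np.float64(0.008647858176625091))
(array([0.5323, 0.2208, 0.0708]), np.float64(0.008403146696076981))
(array([0.3659, 0.2496, 0.0632]), np.float64(0.003213684451141333))
```

The tub's near flange corner triangulates to z = 0.063 against the stated 0.065, so the tub pose holds. Next I regrip and drop the slice in.

Run:
```python
from h import *
env.line_to([.5166,-.119,.33],.4)
env.line_to([.5166,-.119,.224],.15)
env.command_gripper(.045);st("grip")
env.line_to([.5166,-.119,.33],.15);st("lift")
yaw=-.172;t=[.467+.0066*np.cos(yaw),.311+.0066*np.sin(yaw)]
env.line_to([.50,.09,.33],.25)
env.line_to([*t,.25],.25,ori=[PI,0,yaw]);st("over tub")
assert .05<env.get_gripper_width()<.062
env.line_to([*t,.102],.15);st("in")
env.command_gripper(.072);env.wait(.2)
env.line_to([*t,.25],.15);st("up")
env.line_to([.45,.02,.33],.3);env.wait(.5)
T,S=snap("e");st()
a=cv2.resize(T["image"][165:275,100:430],(800,267),interpolation=cv2.INTER_CUBIC)
b=cv2.resize(S["image"][165:420,170:390],(288,333))
o=np.zeros((600,800,3),np.uint8);o[:267]=a;o[267:600,:288]=b
cv2.imwrite("pics/e.png",o[:,:,::-1])
```

```text
grip 16.075 [ 0.5171 -0.1191  0.2246] [ 0.6651 -0.1037  0.2739] 0.05643996129678628
lift 16.9333 [ 0.5159 -0.1189  0.3289] [ 0.1103 -0.2394 -1.461 ] 0.056792495506646404
over tub 19.0167 [0.4744 0.3082 0.2502] [ 0.8839  0.2142 -1.8005] 0.05661684094675607
in 20.15 [0.4741 0.3102 0.1029] [ 0.4029 -0.419  -1.6563] 0.056891756247396154
up 21.7833 [0.4731 0.3095 0.249 ] [-0.0186  0.2441 -0.2716] 0.0720755890294696
 23.5417 [0.45 0.02 0.33] [-0.2271  0.075  -0.6515] 0.07196472142614271
```

View pics/e.png

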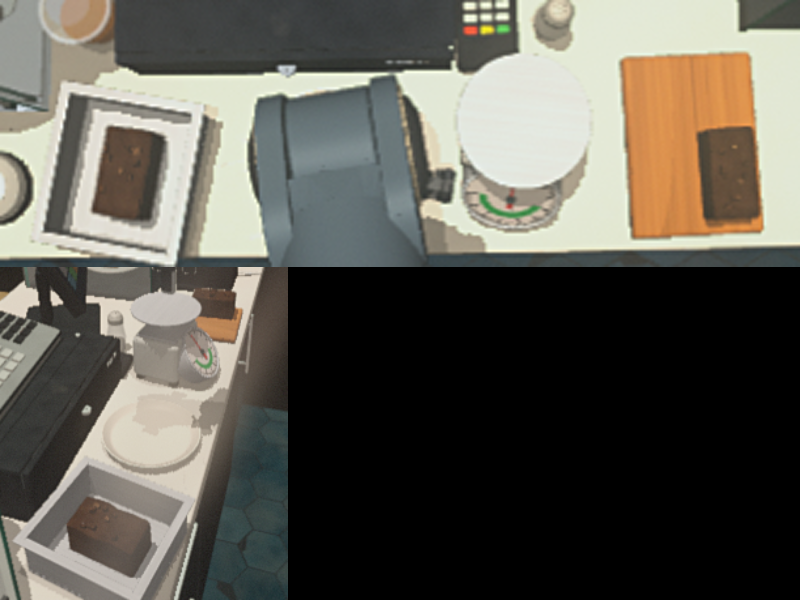

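The final picture shows cake_1 in the tub (top view 128,173), cake_2 on the board (728,175), the shaker upright (555,20) and the pan empty with the needle back at zero.

```bash
python3 -c "
from station import env
print(env.sign_off(),env.get_time())"
```

```text
the job is handed in; nothing more can be done
the job is handed in; nothing more can be done
```

The slice was underweight: the needle stopped at about 1.5 rad (roughly 155–160 g), short of the green, so I dropped it into the steel tub; the other slice still stands on the board, the shaker is upright, and I handed the job in at about 24 s.

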